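# Lay a packaging sample on the charge plate and arm the high voltage

## Task

Get the static-charge test ready: first tip the carton over the near edge of the charge plate, away from you, so that it lies flat on its broad side on the plate. Then lift the clear cover of the left-hand guarded switch on the console, flip the toggle under it on (towards the cover's hinge) and shut the cover fully over it again. Leave the right-hand switch and its cover and the other things on the bench as they are.

Things in the scene. Friction and masses are not known exactly. Their poses are not given: they have to be found in the camera images.
- carton_center (a point): centre of a closed brown carton, 80 (own x) x 110 (own y) x 170 mm (own z), 0.2-0.4 kg, too thick to grasp. Starts on end on the bench before the plate's near edge, own x towards the plate, gap 4-14 mm, within 0.06 rad of parallel. Pushed at its top towards the plate, its foot butts on the plate's edge; past about 0.5 rad it falls over by itself, its foot end left jutting about 20 mm over the edge
- plate_top (a point): centre of the top of the charge plate: steel sheet on a black base, together 200 x 200 mm and 17 mm high, fixed flat on the bench, either left or right of the console. Own x points from its near edge (100 mm before this point, where the carton stands) to its far edge, away from the robot; own z up
- console: grey desktop high-voltage console, fixed; origin at the centre of its underside, x to its back, y to its left, z up. 190 mm deep, 240 wide, 50 high in front, 92 at the back: the top panel slopes up 0.22 rad away from the robot. It carries two like guarded toggles side by side, 100 mm apart; behind them a meter and two knobs, up to 18 mm high
- guard_left_hinge (a point): middle of the hinge axis of the left-hand clear cover (left as seen from the robot), fixed on the console. Own x runs up the panel to the back, own y along the hinge to the left, own z square off the panel, whose face is 20 mm below this point. A fixed hinge block fills x -7 to 5, y -25 to 25 mm up to 2 mm over this point; the switch's base plate rises 4 mm off the panel
- guard_left (a joint): angle of the left-hand cover, rad: 0 shut, 2.0 fully open on its stop, leaning back. Moves freely; let go, it falls shut from below about 1.35 and open from above 1.65. A clear box, open below, grey rims; shut it fills x -80 to 0, y -30 to 30, z -15 to 26 mm in the hinge frame. It turns about own y of guard_left_hinge, front edge up and back
- guard_left_tab (a point): grip point on the left cover's grey finger tab, a flat plate jutting 22 mm forward from the cover's front wall, 28 mm wide (along the hinge), 5 mm thick. The point is 13 mm out from the wall, mid-thickness; with the cover shut it is at x -93, y 0, z 18 mm in the hinge frame; it turns with the cover. The tab can be pinched from above by its two side edges
- toggle_left (a joint): angle of the left-hand toggle, rad: 0 off (leaning 0.3 rad to the panel's front), 0.6 on (leaning 0.3 rad to the cover's hinge). Snaps over centre at 0.3; needs about 2.5 N at its tip. The cover shuts clear over it in either position
- toggle_left_tip (a point): centre of the 10 mm ball end of the left-hand steel toggle lever (7 mm thick). It turns about own y at x -42, y 0, z -14 mm in the hinge frame; tip 28 mm from that pivot
- guard_right (a joint): angle of the right-hand cover, rad: starts shut at 0, to stay shut
- toggle_right (a joint): angle of the right-hand toggle, rad: starts off at 0, to stay off
- dispenser: bystander: white dispenser bottle, 68 mm across, 118 high, left of the work; origin at the centre of its underside
- tray: bystander: low black parts tray, 75 x 120 x 25 mm, beyond the work; origin at the centre of its underside
- jar: bystander: small jar, 52 mm across, 62 high, right of the work; origin at the centre of its underside
Not all that is in view belongs to the job. Of the things that look like the part that bears carton_center, take the one that is nearest to the robot's base at the start.

How it is judged (in metres and radians):
On the way, in this order (a step that is already met when the one before it is completed fails the run):
1. the carton lies flat on its broad side on the charge plate (angle between carton_center's own z axis and vertical between 1.5 and 1.64 rad and z of carton_center in the frame of plate_top between 0.034 and 0.046 m), for 0.3 s.
2. the left-hand cover is lifted, its toggle still off (value of joint guard_left above 0.9 rad and value of joint toggle_left below 0.2 rad), for 0.1 s.
3. the left-hand toggle is flipped on (value of joint toggle_left above 0.5 rad), for 0.2 s.
At the end, for the whole second after the job is handed in: Carton at rest flat on its 110 x 170 mm side on the plate (within 4 deg, centre 34-46 mm above it, within 60 mm sideways and 65 mm before to 50 mm past plate centre); left toggle on (over 0.5 rad), its cover shut (under 0.06 rad); right toggle off, its cover shut (all of step 1 and x of carton_center in the frame of plate_top between -0.065 and 0.05 m and y of carton_center in the frame of plate_top between -0.06 and 0.06 m and value of joint toggle_left above 0.5 rad and value of joint each of guard_left, guard_right below 0.06 rad and value of joint toggle_right below 0.1 rad); the robot touches nothing.
It fails at once if the right-hand cover is lifted or its toggle moved (value of joint guard_right above 0.3 rad or value of joint toggle_right above 0.25 rad).
It fails at once if a bystander is shifted by more than 30 mm (distance of any of dispenser, tray, jar from where it was at the start of the episode above 0.03 m).
It also fails if it takes over 72 s, if anything falls off the work surface, if the arm or the gripper's body presses on something with over 40 N, if the wrist force passes 120 N, or if a joint passes its speed limit or range.

## Robot

A 6-joint arm with a two-finger parallel gripper is mounted at the origin on the work surface. World frame = base frame: x ahead of the robot, y to its left, z up, the work surface at z = 0. Lengths are in mm, angles in rad, forces in N, time in s.
With the tool pointing down it reaches from about 350 to 875 mm from the base axis. Payload 4.2 kg.
Tool frame: the origin (TCP) lies midway between the tips of the shut fingers; the grasp point (between the pads) lies 19 mm behind it (grip_point_offset is the distance from the TCP to the grasp point, in mm); z points along the fingers, y is the line along which they close (so a half turn about z gives the same grasp; the last joint's range is limited). The gripper opens to 87 mm and grips with 3 to 60 N. Pads are 19 mm wide; open, the fingers measure 117 mm over their backs; the gripper's body (75 mm by 190 mm) begins 51 mm behind the grasp point.
Start: joints at [1.531, 0.385, 0.008, 0, -1.194, -0.259], TCP at [183.951, 597.295, 222.55] pointing down, gripper open.
Joint ranges: [-3.14, 3.14], [-1.21, 2.06], [-1.07, 1.41], [-3.16, 2.05], [-2.99, -0.16], [-3.1, 3.1]. Speed limits (rad/s): [2.79, 2.79, 3.14, 3.14, 3.14, 3.14].

## Interface

Orientations are given as a rotation vector (axis times angle).
In Python, from rig import * gives the robot as it stands.
- The arm moves only by the shell command python3 -m pendant 'ROWS' [FORCE]. ROWS is a JSON object of lists of equal length, an entry for each row: "twist": the turn, a rotation vector about the tool's x, y, z in degrees, a list of three; "travel": the shift along the tool's x, y, z in m, a list of three; "gripper": the closure, from 0 (fully open) to 1 (shut). In form: {"twist": [[wx, wy, wz], ...], "travel": [[tx, ty, tz], ...], "gripper": [gripper, ...]}. A call has 1 to 20 rows; each row is the pose to reach, as a shift and turn from the pose commanded when the call began, along the tool's axes at that moment; what a row does not reach only later rows make up. A row lasts 1/10 s, in which the tool goes at most 50 mm and 8.59 degrees, less where a joint would pass 70% of its speed; a pose out of reach is approached as far as the arm can. A call with a gripper value outside its range is refused whole. The fingers move at their own pace and stop on an object; FORCE is the grip in N (left out, the last holds). Time passes only in rows, so rows that repeat a pose let the fingers close. It gives the time, the measured TCP pose, the force, the opening and the grip force at its end, in the units of the state.
- sense(): the state, without advancing time (a new reading comes with each control period).
- grab_frame(name): name is "scene" or "top" or "wrist"; returns a dict with "frame" (400x640x3 uint8, red, green, blue), "fov_y" (degrees; the focal length in pixels is half the picture's height over the tangent of half this angle, whatever the lens; pixels are square), "cx", "cy" (the principal point, pixels), "R" (3x3) and "t" (3): a world point X has camera coordinates R X + t. Camera axes: x right, y down, z forward; pixel columns grow to the right and rows downward; lengths in mm; the calibration is good to about 2 mm. A picture is of the moment at which its call begins. There is no depth.
- sign_off(): hands the job in; it is judged then, once.
Trained networks look in a picture, given as the dict that the camera call returned (one of the last four; its "shot" number tells which), for a name from the list of things; names that differ only in an ending like _2 or _b are one class to them, and where a whole thing is asked for, a point or a joint stands for the part that bears it (a point fixed in the world has none). Each returns a list of dicts, best first, with "confidence" (0 to 1); they miss things now and then, are a little off and sometimes report something else, mostly with a low value. They report only what shows in the picture. A call takes as long as a camera call. They do not tell look-alikes from the thing itself.
- find_in(query, picture): "bbox" ([centre column, centre row, width, height] in pixels, round what is visible of it).
The state is a dict: "clock": time; "qpos": joint angles; "joint_velocities": joint speeds; "effort": joint torques, N m; "position": TCP position; "ee_rot": TCP orientation; "wrist_force": force on the tool from outside, world axes, zero at the start; "wrist_torque": the same for the moment, N m; "finger_gap": finger opening in mm; "gripper_force": force on a finger pad.
Only numpy, scipy, OpenCV 4.12 (cv2) and the standard library are available. Lean on these libraries where they do the work, as an engineer would, in place of code of your own. Each camera call takes 0.05 s, during which the arm holds its last target. There are 200 camera calls.

## Working session

There is one attempt and no reset: what is moved stays moved. The work goes in short steps, Python scripts to look and compute and a shell command to move; the robot and the scene stay as the last step left them, time stands still between calls to the robot, and variables do not carry over. Pictures are saved under pics/ and viewed, at most 12 in all, crops included, and the job is handed in when it is done.

```bash
mkdir -p pics; ls; python3 - <<'E'
from rig import *
import cv2,numpy as np
s=sense();print(s['position'],s['ee_rot'],s['clock'])
ims=[]
for n in ['scene','top']:
    p=grab_frame(n);cv2.imwrite(f'pics/{n}0.png',p['frame'][:,:,::-1])
    np.savez(f'pics/{n}0.npz',**{k:np.array(p[k]) for k in p})
    print(n,p['fov_y'],p['cx'],p['cy'],np.round(p['R'],3).tolist(),np.round(p['t'],1).tolist())
    for q in ['carton_center','plate_top','console','guard_left','guard_left_tab','toggle_left','guard_left_hinge','dispenser','tray','jar']:
        try:
            for d in find_in(q,p)[:4]: print(q,np.round(d['bbox'],1),round(d['confidence'],2))
        except Exception as e: print(q,e)
E
```

```text
pics
[183.77962901 596.73971965 221.43353689] [ 3.10436523e+00 -4.67500005e-01 -3.70130075e-04] 0.0
scene 55.358253204683486 319.9296422992123 203.38281628246023 [[-0.663, 0.749, 0.001], [0.615, 0.545, -0.571], [-0.428, -0.378, -0.821]] [395.4, -322.3, 1554.3]
carton_center [316.8 210.   40.   61.8] 0.84
carton_center [410.6 212.8  49.   57.3] 0.68
carton_center [476.6 242.2  50.6  64.4] 0.56
carton_center [294.1 159.7  23.1  26.2] 0.51
plate_top [377.1 259.5  85.1  77.2] 0.66
plate_top [295.2 158.   28.8  25. ] 0.57
console [279.9 171.2  88.9  73.6] 0.83
console [279.9 161.8  77.2  57.6] 0.19
guard_left [295.9 160.   29.7  26. ] 0.57
guard_left_tab [294.7 161.9  27.   27.1] 0.79
guard_left_hinge [278.5 160.8  77.4  58.2] 0.59
guard_left_hinge [276.1 146.1  24.9  23.6] 0.56
dispenser [451.4 290.3  33.4  33.4] 0.88
tray [288.4 263.5  42.4  41.8] 0.85
jar [220.4 131.9  14.7  22.8] 0.8
top 55.03245269024828 319.5522352746291 201.72079706001216 [[-0.005, -1.0, -0.001], [-0.99, 0.005, -0.139], [0.139, -0.0, -0.99]] [-7.0, 613.4, 1280.2]
carton_center [241.  253.1  46.7  31.8] 0.93
carton_center [181.9 267.   53.1  49.7] 0.87
carton_center [311.6 196.2  34.2  46.3] 0.64
plate_top [372.  231.5  24.6  33.6] 0.2
console [383.  216.6  74.   55.7] 0.86
guard_left [373.7 231.1  21.8  34.6] 0.67
guard_left [386.4 218.6  69.5  63.8] 0.53
guard_left_tab [371.2 233.8  18.6  34.9] 0.64
guard_left_tab [303.4 156.3  35.1  26.6] 0.42
guard_left_hinge [386.2 219.4  67.   60.2] 0.92
dispenser [176.3 215.6  32.4  24.1] 0.6
tray [303.1 154.8  38.2  25.2] 0.94
jar [472.8 211.9  20.7  18.2] 0.57
```

```bash
python3 - <<'E'
import cv2,numpy as np
a=cv2.imread('pics/top0.png')[110:310,140:500];a=cv2.resize(a,None,fx=2.2,fy=2.2,interpolation=cv2.INTER_CUBIC)
cv2.imwrite('pics/top0c.png',a)
a=cv2.imread('pics/scene0.png')[100:340,190:520];a=cv2.resize(a,None,fx=2.4,fy=2.4,interpolation=cv2.INTER_CUBIC)
cv2.imwrite('pics/scene0c.png',a)
E
```

```text
(no output)
```

View pics/top0c.png

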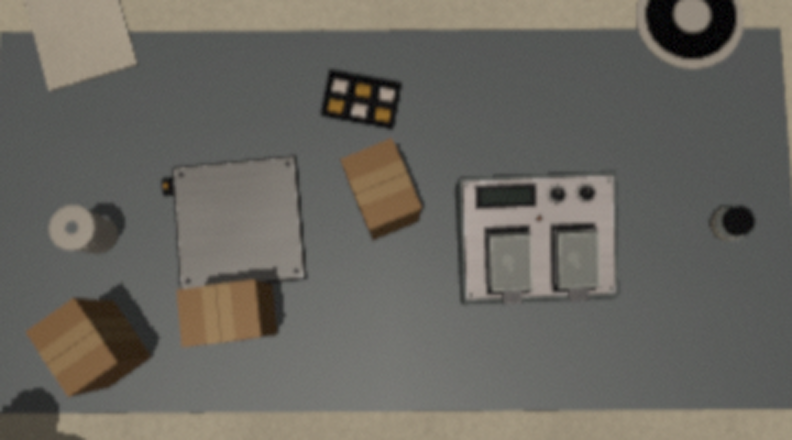

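View pics/scene0c.png

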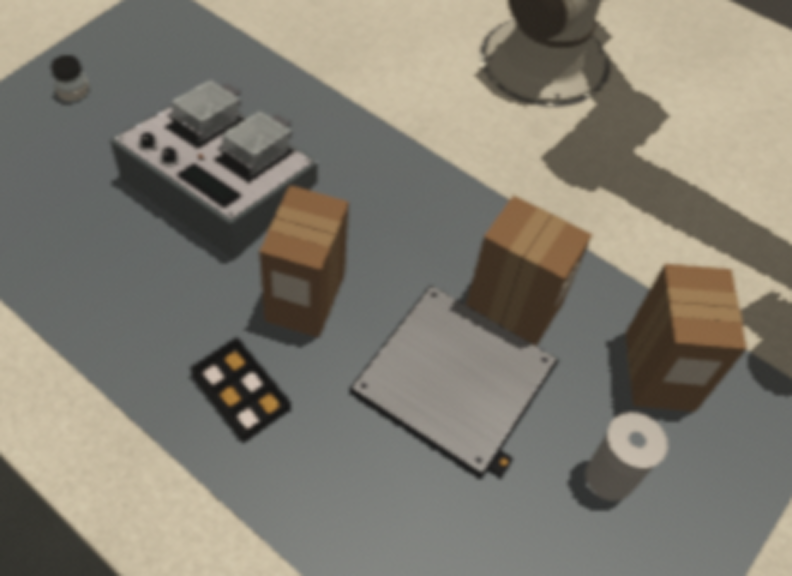

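The top view shows the plate on the left (crop corners (175,168), (295,156), (304,278), (181,287)). The carton stands at its near edge with its top around (220,313), and the console is on the right with its covers near (510,262) and (575,260). In the scene view, the two look-alike cartons stand clear of the plate edge.

```bash
cat > h.py <<'E'
import numpy as np,cv2
def ray(p,uv,z):
    f=200/np.tan(np.radians(float(p['fov_y'])/2));R=np.array(p['R']);t=np.array(p['t'])
    d=R.T@np.array([(uv[0]-p['cx'])/f,(uv[1]-p['cy'])/f,1]);c=-R.T@t
    return c+d*(z-c[2])/d[2]
def proj(p,X):
    f=200/np.tan(np.radians(float(p['fov_y'])/2));x=np.array(p['R'])@X+np.array(p['t']);return np.array([f*x[0]/x[2]+p['cx'],f*x[1]/x[2]+p['cy']])
E
python3 - <<'E'
from h import *
T=dict(np.load('pics/top0.npz'));S=dict(np.load('pics/scene0.npz'))
g=lambda c:(c[0]/2.2+140-.27,c[1]/2.2+110-.27); gs=lambda c:(c[0]/2.4+190-.3,c[1]/2.4+100-.3)
def show(n,pts,f,P,zs):
    print(n,[np.round(ray(P,f(c),z)[:2]).tolist() for c,z in zip(pts,zs)])
show('plate',[(175,168),(295,156),(304,278),(181,287)],g,T,[17]*4)
show('plateS',[(432,287),(556,359),(485,470),(352,388)],gs,S,[17]*4)
show('cart',[(178,290),(257,279),(263,338),(185,346)],g,T,[170]*4)
show('cartS',[(515,198),(590,237),(562,275),(487,235)],gs,S,[170]*4)
show('other',[(75,300)],g,T,[170]); show('otherC',[(30,330),(75,300),(118,345),(74,394)],g,T,[170]*4)
show('cons',[(462,302),(617,297),(614,174),(459,178)],g,T,[50,50,92,92])
show('consS',[(315,165),(237,213),(112,138)],gs,S,[50,92,92])
show('tabs',[(512,298),(577,295)],g,T,[82,82])
E
```

```text
plate [[674.0, 344.0], [693.0, 152.0], [497.0, 135.0], [484.0, 329.0]]
plateS [[503.0, 139.0], [484.0, 330.0], [672.0, 349.0], [695.0, 156.0]]
cart [[474.0, 294.0], [488.0, 184.0], [407.0, 174.0], [396.0, 282.0]]
cartS [[414.0, 184.0], [403.0, 288.0], [474.0, 293.0], [485.0, 191.0]]
other [[460.0, 437.0]]
otherC [[419.0, 497.0], [460.0, 437.0], [398.0, 375.0], [332.0, 432.0]]
cons [[458.0, -111.0], [464.0, -349.0], [648.0, -341.0], [643.0, -106.0]]
consS [[466.0, -110.0], [628.0, -110.0], [650.0, -342.0]]
tabs [[463.0, -183.0], [467.0, -281.0]]
```

```bash
cat >> h.py <<'E'
from scipy.spatial.transform import Rotation as Ro
def go(s,X,yaw,pitch=0):
    "travel (m) and twist (deg) in tool axes to reach X (mm), tool down, tool x at yaw; pitch about world-yawed y"
    R=Ro.from_rotvec(s['ee_rot']);G=Ro.from_euler('ZY',[yaw,pitch])*Ro.from_euler('x',np.pi)
    return (R.inv().apply(np.array(X)-s['position'])/1000).round(4).tolist(),np.degrees((R.inv()*G).as_rotvec()).round(1).tolist()
E
python3 - <<'E'
from rig import *; from h import *
s=sense();print(go(s,[350,228,215],.095));print(go(s,[350,228,150],.095))
E
```

```text
([0.2674, 0.3041, 0.0076], [-0.0, -0.0, -22.6])
([0.2674, 0.3041, 0.0726], [-0.0, -0.0, -22.6])
```

```bash
python3 -m pendant '{"twist":[[0,0,-4],[0,0,-8],[0,0,-12],[0,0,-16],[0,0,-20],[0,0,-22.6],[0,0,-22.6],[0,0,-22.6],[0,0,-22.6],[0,0,-22.6],[0,0,-22.6],[0,0,-22.6],[0,0,-22.6],[0,0,-22.6],[0,0,-22.6]],"travel":[[0.027,0.03,0],[0.054,0.061,0],[0.08,0.091,0],[0.107,0.122,0],[0.134,0.152,0],[0.16,0.182,0],[0.187,0.213,0],[0.214,0.243,0],[0.24,0.274,0],[0.267,0.304,0.008],[0.267,0.304,0.03],[0.267,0.304,0.05],[0.267,0.304,0.073],[0.267,0.304,0.073],[0.267,0.304,0.073]],"gripper":[1,1,1,1,1,1,1,1,1,1,1,1,1,1,1]}' 20
```

```text
clock: 2.6
position: [349.9, 228.4, 150.0]
ee_rot: [3.138, 0.151, 0.001]
wrist_force: [0.4, -0.2, 0.4]
finger_gap: 0.2
gripper_force: 0.0
```

```bash
python3 -m pendant '{"twist":[[0,0,0],[0,0,0],[0,0,0],[0,0,0],[0,0,0],[0,0,0],[0,0,0],[0,0,0],[0,0,0],[0,0,0],[0,0,0],[0,0,0],[0,0,0],[0,0,0]],"travel":[[0.015,0,0],[0.03,0,0],[0.036,0,0],[0.041,0,0],[0.046,0,0],[0.051,0,0],[0.056,0,0],[0.061,0,0],[0.066,0,0],[0.071,0,0],[0.076,0,0],[0.081,0,0],[0.086,0,0],[0.09,0,0]],"gripper":[1,1,1,1,1,1,1,1,1,1,1,1,1,1]}'; python3 - <<'E'
from rig import *; from h import *
p=grab_frame('scene');cv2.imwrite('pics/s1.png',cv2.resize(p['frame'][100:340,250:520,::-1],None,fx=2.2,fy=2.2))
E
```

```text
clock: 4.0
position: [439.7, 236.8, 149.5]
ee_rot: [3.138, 0.15, 0.0]
wrist_force: [-0.5, -0.7, 1.5]
finger_gap: 0.5
gripper_force: 0.5
```

View pics/s1.png

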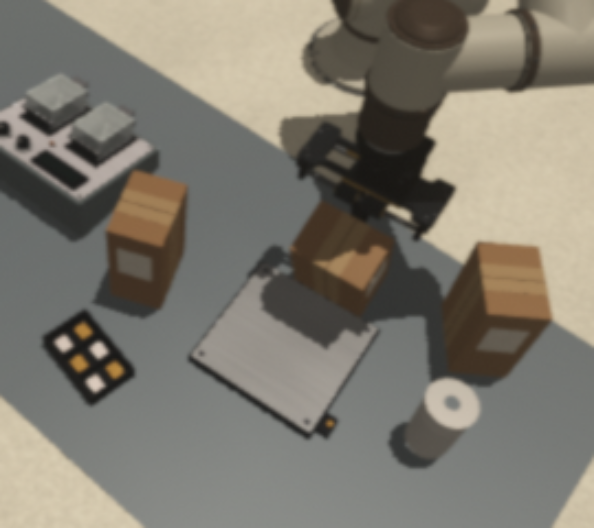

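The carton (about (340,260)) is tipping squarely over the plate edge. I'll keep pushing.

```bash
python3 -m pendant '{"twist":[[0,0,0],[0,0,0],[0,0,0],[0,0,0],[0,0,0],[0,0,0],[0,0,0],[0,0,0],[0,0,0],[0,0,0],[0,0,0],[0,0,0],[0,0,0],[0,0,0],[0,0,0],[0,0,0]],"travel":[[0.005,0,0],[0.01,0,0],[0.015,0,0],[0.02,0,0],[0.025,0,0],[0.03,0,0],[0.035,0,0],[0.04,0,0],[0.045,0,0],[0.05,0,0],[0.05,0,0],[0.05,0,0],[0.03,0,-0.03],[0,0,-0.06],[0,0,-0.08],[0,0,-0.08]],"gripper":[1,1,1,1,1,1,1,1,1,1,1,1,1,1,1,1]}'; python3 - <<'E'
from rig import *; from h import *
p=grab_frame('scene');cv2.imwrite('pics/s2.png',cv2.resize(p['frame'][100:340,250:520,::-1],None,fx=2.2,fy=2.2))
np.savez('pics/s2.npz',**{k:np.array(p[k]) for k in p})
s=sense()
print(go(s,[420,-182,230],.025))
E
```

```text
clock: 5.65
position: [440.1, 237.9, 233.2]
ee_rot: [-3.133, -0.152, -0.01]
wrist_force: [0.8, 0.0, -0.4]
finger_gap: 0.3
gripper_force: 0.0
([-0.0595, 0.4155, -0.0002], [-0.2, -0.2, 4.1])
```

View pics/s2.png

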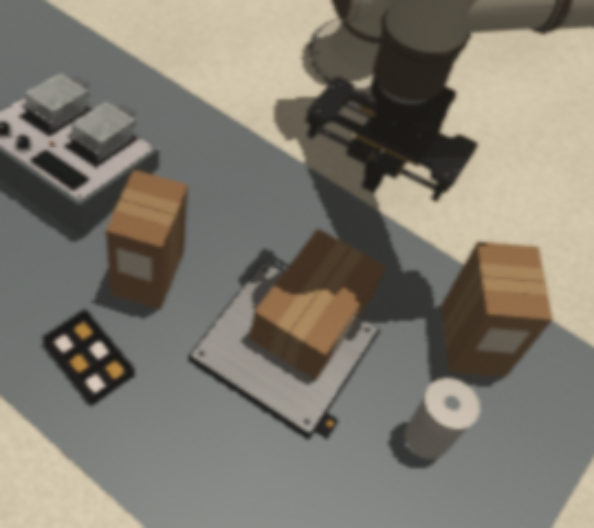

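The carton seems to have gone over. I'll check it properly once the arm's shadow is off it, while I move to the console.

```bash
python3 -m pendant '{"twist":[[0,0,0.5],[0,0,1],[0,0,1.5],[0,0,2],[0,0,2.5],[0,0,3],[0,0,3.5],[0,0,4],[0,0,4],[0,0,4],[0,0,4],[0,0,4],[0,0,4]],"travel":[[-0.005,0.038,0],[-0.01,0.076,0],[-0.015,0.114,0],[-0.02,0.152,0],[-0.026,0.19,0],[-0.032,0.228,0],[-0.038,0.266,0],[-0.044,0.304,0],[-0.05,0.342,0],[-0.055,0.38,0],[-0.06,0.415,0],[-0.06,0.415,0],[-0.06,0.415,0]],"gripper":[0.3,0.3,0.3,0.3,0.3,0.3,0.3,0.3,0.3,0.3,0.3,0.3,0.3]}'; python3 - <<'E'
from rig import *; from h import *
p=grab_frame('scene');w=grab_frame('wrist')
for n,q in (('s3',p),('w3',w)):np.savez(f'pics/{n}.npz',**{k:np.array(q[k]) for k in q})
a=p['frame'][:,:,::-1].copy()
pl=np.array([588,242,17]);R=Ro.from_euler('z',.09)
c=np.array([[x,y,z] for x in(-120,50) for y in(-55,55) for z in(0,80)])
a=cv2.resize(a[180:310,300:460],None,fx=3,fy=3)
for X in c:
    u=proj(p,pl+R.apply(X));cv2.circle(a,tuple(int(v) for v in (u-[300,180])*3+1),3,(0,255,0),1)
b=w['frame'][:,:,::-1]
out=np.zeros((400+390,640,3),np.uint8);out[:400]=b;out[400:,:480]=a
cv2.imwrite('pics/w3.png',cv2.resize(out,None,fx=.75,fy=.75,interpolation=cv2.INTER_AREA))
for q in ['guard_left_tab','guard_left_hinge','toggle_left']:
  print(q,[(np.round(d['bbox'],1).tolist(),round(d['confidence'],2)) for d in find_in(q,w)[:3]])
print(sense()['position'])
E
```

```text
clock: 7.0
position: [418.3, -182.7, 228.0]
ee_rot: [-3.141, -0.036, 0.005]
wrist_force: [0.2, 1.0, -0.4]
finger_gap: 61.0
gripper_force: 0.0
guard_left_tab [([312.1, 77.4, 87.2, 150.8], 0.96)]
guard_left_hinge [([373.9, 76.7, 282.1, 152.0], 0.77)]
toggle_left []
[ 419.21105727 -181.19947031  229.34874848]
```

View pics/w3.png

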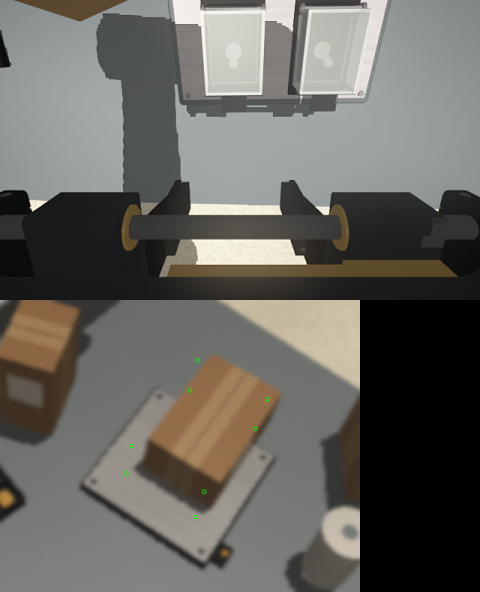

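The wrist view shows the left cover's box at about (312,70) full-res and its tab near (312,137). The scene crop shows the carton lying on the plate with its top face visible. I'll measure both.

```bash
python3 - <<'E'
from h import *
S=dict(np.load('pics/s3.npz'));W=dict(np.load('pics/w3.npz'))
g=lambda c:(c[0]/.75/3+300-.3,(c[1]/.75-400)/3+180-.3)
q=np.array([ray(S,g(c),97)[:2] for c in [(210,355),(280,395),(215,475),(150,432)]]);print(q.round());c=q.mean(0);print('carton in plate',Ro.from_euler('z',-.09).apply([*(c-[588,242]),0]).round())
print([ray(S,g(c),17)[:2].round().tolist() for c in [(205,510),(145,467)]])
print('W fov',W['fov_y'],W['cx'],W['cy'],W['R'].round(3).tolist(),(-W['R'].T@W['t']).round(1))
a=W['frame'][:170,200:520,::-1];cv2.imwrite('pics/w3c.png',cv2.resize(a,None,fx=2.5,fy=2.5,interpolation=cv2.INTER_CUBIC))
E
```

```text
[[455. 185.]
 [446. 295.]
 [605. 298.]
 [610. 197.]]
carton in plate [-59.   7.   0.]
[[615.0, 305.0], [618.0, 204.0]]
W fov 59.14689913641188 313.24643793598545 202.24136290550518 [[0.025, -1.0, -0.001], [-0.957, -0.024, 0.29], [-0.29, -0.006, -0.957]] [ 497.6 -179.1  389.6]
```

View pics/w3c.png

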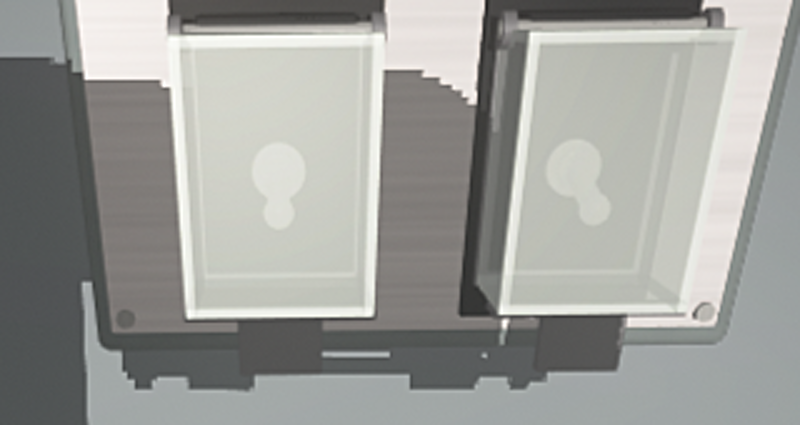

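```bash
python3 - <<'E'
from rig import *; from h import *
from scipy.optimize import least_squares
W=dict(np.load('pics/w3.npz'))
o=[((-80,30,26),(188,318)),((-80,-30,26),(375,317)),((0,30,26),(172,36)),((0,-30,26),(383,36)),((-80,-70,26),(498,313)),((-80,-130,26),(686,313)),((0,-70,26),(527,32)),((0,-130,26),(740,30)),((-102,14,18),(240,373)),((-102,-14,18),(322,373)),((-102,-86,18),(536,370)),((-102,-114,18),(620,370))]
f=lambda v:Ro.from_euler('ZY',[v[3],-.22])
def res(v): return np.concatenate([proj(W,v[:3]+f(v).apply(X))-np.array([c[0]/2.5+200-.3,c[1]/2.5-.3]) for X,c in o])
r=least_squares(res,[550,-180,105,.02]);v=r.x;print(v.round(3),'rms',np.sqrt((r.fun**2).mean()).round(2));print(r.fun.round(1))
for n,X in (('tab',(-93,0,18)),('tip',(-42-28*np.sin(.3),0,-14+28*np.cos(.3))),('panelfront',(-102,0,-20))):print(n,(v[:3]+f(v).apply(X)).round(1))
np.save('hinge.npy',v)
p=grab_frame('top');np.savez('pics/t4.npz',**{k:np.array(p[k]) for k in p})
cv2.imwrite('pics/t4.png',cv2.resize(p['frame'][160:280,190:350,::-1],None,fx=5,fy=5,interpolation=cv2.INTER_CUBIC))
E
```

```text
[ 5.57124e+02 -1.75268e+02  9.16230e+01  3.90000e-02] rms 0.8
[ 0.2  0.3 -0.3 -0.4 -1.1  1.1  0.7 -0.3  0.1  0.5 -0.6 -0.6  0.6  0.4
  2.  -0.2  0.6  0.2  0.4 -0.3 -1.1 -0.3 -2.  -0.7]
tab [ 462.5 -179.    88.9]
tip [ 505.3 -177.3   93.1]
panelfront [ 462.  -179.    49.8]
```

View pics/t4.png

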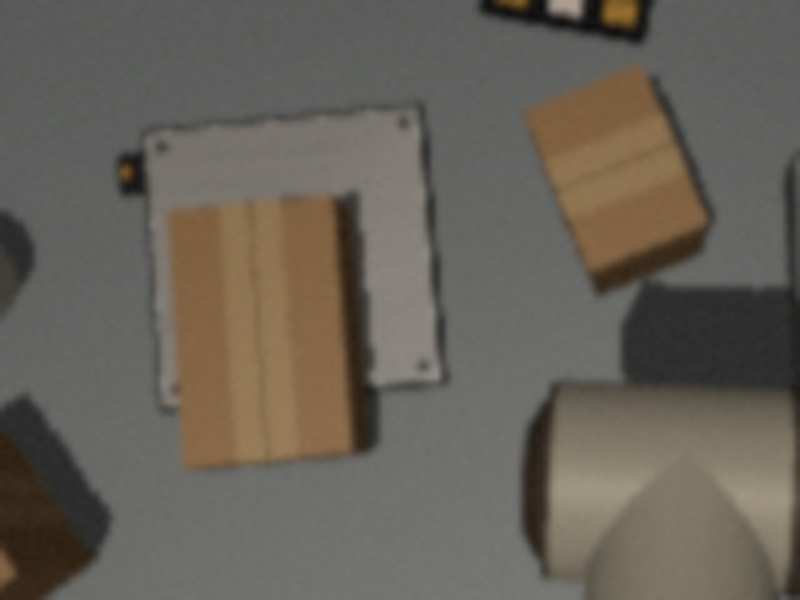

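```bash
python3 - <<'E'
from rig import *; from h import *
T=dict(np.load('pics/t4.npz'))
g=lambda c:(c[0]/5+190-.4,c[1]/5+160-.4)
q=np.array([ray(T,g(c),97)[:2] for c in [(168,212),(333,196),(355,455),(185,468)]]);print(q.round())
pc=np.array([ray(T,g(c),17)[:2] for c in [(143,131),(422,103),(444,383),(163,409)]]);print(pc.round(),pc.mean(0))
d=(pc[0]+pc[1]-pc[2]-pc[3]);yaw=np.arctan2(d[1],d[0]);print(yaw, Ro.from_euler('z',-yaw).apply([*(q.mean(0)-pc.mean(0)),0]).round(1))
s=sense();print(go(s,[462.5,-179,135],.039),go(s,[462.5,-179,80],.039))
E
```

```text
[[606. 308.]
 [616. 200.]
 [446. 182.]
 [439. 292.]]
[[676. 348.]
 [695. 151.]
 [497. 133.]
 [480. 328.]] [586.70366222 240.15367327]
0.09555148680154833 [-59.   11.2   0. ]
([0.0433, -0.001, 0.0945], [-0.0, -0.0, -0.7]) ([0.0433, -0.001, 0.1495], [-0.0, -0.0, -0.7])
```

The carton lies flat, its centre at plate x ≈ -59, y ≈ 11; I'll nudge it further on at the end. Next I pinch the left tab.

```bash
python3 -m pendant '{"twist":[[0,0,-0.7],[0,0,-0.7],[0,0,-0.7],[0,0,-0.7],[0,0,-0.7],[0,0,-0.7],[0,0,-0.7],[0,0,-0.7],[0,0,-0.7],[0,0,-0.7],[0,0,-0.7],[0,0,-0.7]],"travel":[[0.02,-0.001,0.03],[0.0413,-0.001,0.06],[0.0413,-0.001,0.09],[0.0413,-0.001,0.12],[0.0413,-0.001,0.135],[0.0413,-0.001,0.15],[0.0413,-0.001,0.15],[0.0413,-0.001,0.15],[0.0413,-0.001,0.15],[0.0413,-0.001,0.15],[0.0413,-0.001,0.15],[0.0413,-0.001,0.15]],"gripper":[0.3,0.3,0.3,0.3,0.3,0.3,0.3,1,1,1,1,1]}' 8
```

```text
clock: 8.5
position: [460.6, -180.0, 80.0]
ee_rot: [3.141, 0.06, 0.001]
wrist_force: [-0.5, 0.5, 0.4]
finger_gap: 28.4
gripper_force: 0.0
```

```bash
python3 -m pendant '{"twist":[[0,0,0],[0,0,0],[0,0,0],[0,0,0],[0,0,0],[0,0,0],[0,0,0],[0,0,0]],"travel":[[0,0,0],[0,0,0],[0,0,-0.01],[0.001,0,-0.019],[0.003,0,-0.029],[0.006,0,-0.038],[0.006,0,-0.038],[0.006,0,-0.038]],"gripper":[1,1,1,1,1,1,1,1]}'
```

```text
clock: 9.3
position: [466.4, -179.7, 117.7]
ee_rot: [-3.141, -0.06, -0.001]
wrist_force: [-0.3, 1.2, 0.1]
finger_gap: 28.0
gripper_force: 8.0
```

```bash
python3 -m pendant '{"twist":[[0,0,0],[0,0,0],[0,0,0],[0,0,0],[0,0,0],[0,0,0],[0,0,0],[0,0,0],[0,0,0],[0,0,0],[0,0,0],[0,0,0],[0,0,0],[0,0,0],[0,0,0]],"travel":[[0.004,0,-0.009],[0.009,0,-0.017],[0.0145,0,-0.025],[0.021,0,-0.0325],[0.028,0,-0.039],[0.0355,0,-0.045],[0.0435,0,-0.05],[0.052,0,-0.054],[0.061,0,-0.0575],[0.0705,0,-0.06],[0.08,0,-0.0615],[0.09,0,-0.062],[0.0995,0,-0.0615],[0.109,0,-0.06],[0.109,0,-0.06]],"gripper":[1,1,1,1,1,1,1,1,1,1,1,1,1,1,1]}'; python3 - <<'E'
from rig import *; from h import *
w=grab_frame('scene');cv2.imwrite('pics/s5.png',cv2.resize(w['frame'][80:220,200:360,::-1],None,fx=4,fy=4))
E
```

```text
clock: 10.8
position: [576.7, -175.7, 177.1]
ee_rot: [3.141, 0.06, 0.001]
wrist_force: [-1.1, -0.0, 0.6]
finger_gap: 27.7
gripper_force: 8.0
```

View pics/s5.png

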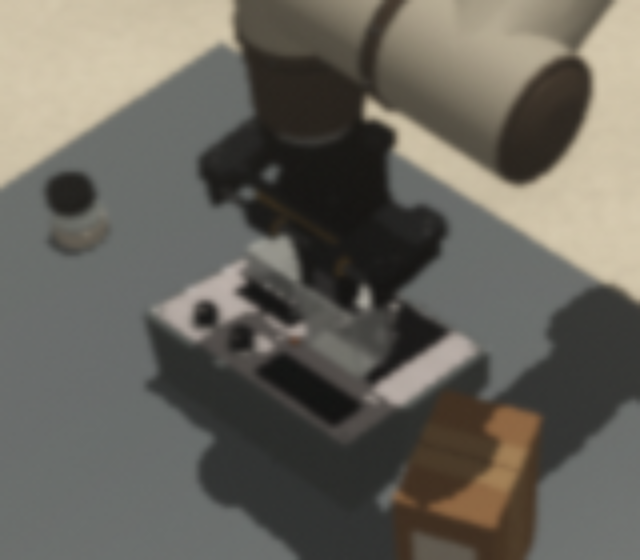

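The cover stands upright in the gripper. I'll release it, rise and back off, so it falls open.

```bash
python3 -m pendant '{"twist":[[0,0,0],[0,0,0],[0,0,0],[0,0,0],[0,0,0],[0,0,0],[0,0,0],[0,0,0],[0,0,0],[0,0,0],[0,0,0],[0,0,0]],"travel":[[0,0,0],[0,0,0],[0,0,0],[0,0,-0.02],[0,0,-0.045],[-0.03,0,-0.055],[-0.07,0,-0.055],[-0.11,0,-0.055],[-0.13,0,-0.055],[-0.13,0,-0.055],[-0.13,0,-0.055],[-0.13,0,-0.055]],"gripper":[0.45,0.45,0.45,0.45,0.45,0.45,0.45,1,1,1,1,1]}'; python3 - <<'E'
from rig import *; from h import *
w=grab_frame('wrist');cv2.imwrite('pics/w6.png',w['frame'][:,:,::-1]);np.savez('pics/w6.npz',**{k:np.array(w[k]) for k in w})
v=np.load('hinge.npy');f=Ro.from_euler('ZY',[v[3],-.22]);s=sense()
for X in [(-85,0,70),(-85,0,7),(-68,0,7),(-50,0,7)]:print(X,go(s,v[:3]+f.apply(X),v[3],-.22))
E
```

```text
clock: 12.05
position: [446.4, -180.6, 232.8]
ee_rot: [3.141, 0.06, 0.002]
wrist_force: [-0.1, -0.2, -0.6]
finger_gap: 15.9
gripper_force: 0.0
(-85, 0, 70) ([0.0125, -0.001, 0.0911], [0.0, 12.6, -0.1])
(-85, 0, 7) ([0.0263, -0.001, 0.1526], [0.0, 12.6, -0.1])
(-68, 0, 7) ([0.0429, -0.001, 0.1489], [0.0, 12.6, -0.1])
(-50, 0, 7) ([0.0604, -0.001, 0.145], [0.0, 12.6, -0.1])
```

View pics/w6.png

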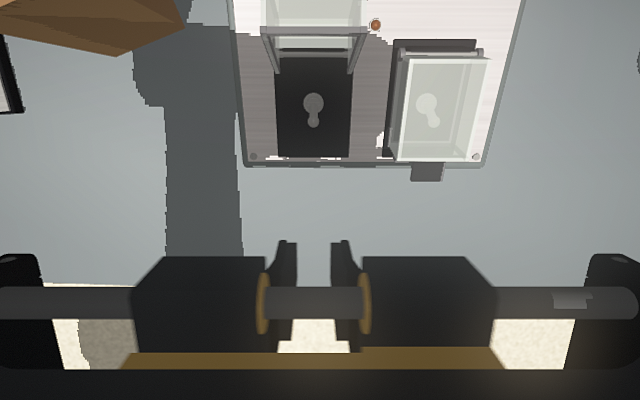

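The left cover is fully open, with its toggle exposed at about (313,110). The right cover is still shut. Next I descend in front of the toggle and push.

```bash
python3 - <<'E'
from h import *
W=dict(np.load('pics/w6.npz'));v=np.load('hinge.npy');f=Ro.from_euler('ZY',[v[3],-.22])
print([proj(W,v[:3]+f.apply(X)).round() for X in [(-50.3,0,12.7),(-42,0,-14)]])
E
python3 -m pendant '{"twist":[[0,4,0],[0,8,0],[0,12.6,0],[0,12.6,0],[0,12.6,0],[0,12.6,0],[0,12.6,0],[0,12.6,0],[0,12.6,0],[0,12.6,0],[0,12.6,0]],"travel":[[0.004,-0.001,0.03],[0.008,-0.001,0.06],[0.0125,-0.001,0.091],[0.017,-0.001,0.112],[0.022,-0.001,0.133],[0.026,-0.001,0.1525],[0.026,-0.001,0.1525],[0.03,-0.001,0.1515],[0.035,-0.001,0.1505],[0.04,-0.001,0.1495],[0.043,-0.001,0.149]],"gripper":[1,1,1,1,1,1,1,1,1,1,1]}'
```

```text
[array([313., 121.]), array([313., 103.])]
clock: 13.2
position: [489.7, -178.0, 84.7]
ee_rot: [-3.118, -0.06, -0.348]
wrist_force: [0.0, -0.2, -0.9]
finger_gap: 0.7
gripper_force: 0.0
```

```bash
python3 -m pendant '{"twist":[[0,0,0],[0,0,0],[0,0,0],[0,0,0],[0,0,0],[0,0,0],[0,0,0],[0,0,0],[0,0,0],[0,0,0],[0,0,0],[0,0,0],[0,0,0],[0,0,0],[0,0,0]],"travel":[[0.003,0,0],[0.006,0,0],[0.009,0,0],[0.012,0,0],[0.015,0,0],[0.018,0,0],[0.019,0,0],[0.019,0,0],[0,0,0],[-0.02,0,0],[-0.02,0,-0.03],[-0.02,0,-0.07],[-0.02,0,-0.11],[-0.02,0,-0.14],[-0.02,0,-0.14]],"gripper":[1,1,1,1,1,1,1,1,1,1,1,1,1,1,1]}'; python3 - <<'E'
from rig import *; from h import *
w=grab_frame('wrist');cv2.imwrite('pics/w7.png',cv2.resize(w['frame'][:240,200:520,::-1],None,fx=2,fy=2))
v=np.load('hinge.npy');f=Ro.from_euler('ZY',[v[3],-.22]);
for X in [(-50.3,0,12.7),(-33.7,0,12.7),(-42,0,-14)]: print(((proj(w,v[:3]+f.apply(X))-[200,0])*2).round())
E
```

```text
clock: 14.7
position: [440.6, -180.3, 221.1]
ee_rot: [-3.118, -0.061, -0.362]
wrist_force: [0.2, 0.3, 0.2]
finger_gap: 0.3
gripper_force: 0.0
[227. 302.]
[227. 263.]
[227. 276.]
```

View pics/w7.png

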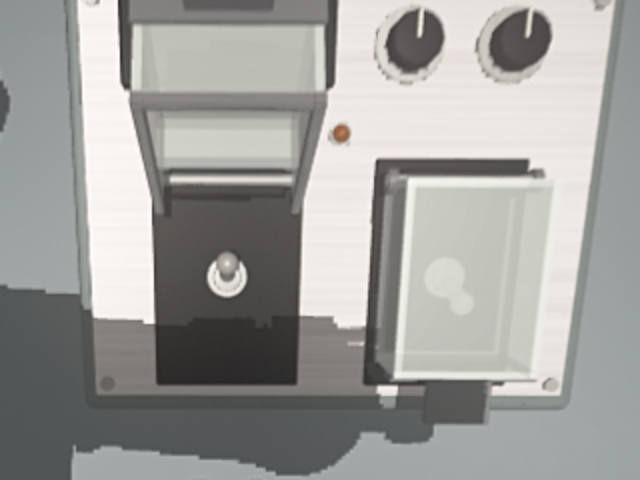

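The toggle ball is at (227,263), which matches the predicted "on" spot. Next I go over and behind the open cover and pull it forward.

```bash
python3 -m pendant '{"twist":[[0,0,0],[0,0,0],[0,0,0],[0,0,0],[0,0,0],[0,0,0],[0,0,0],[0,0,0],[0,0,0],[0,0,0],[0,0,0],[0,0,0],[0,0,0],[0,0,0],[0,0,0],[0,0,0],[0,0,0],[0,0,0],[0,0,0],[0,0,0]],"travel":[[0.03,0,0],[0.07,0,0],[0.11,0,0],[0.15,0,0],[0.175,0,0],[0.175,0,0.02],[0.175,0,0.05],[0.175,0,0.075],[0.175,0,0.087],[0.175,0,0.087],[0.167,0,0.087],[0.159,0,0.087],[0.151,0,0.087],[0.143,0,0.087],[0.135,0,0.087],[0.127,0,0.087],[0.119,0,0.087],[0.111,0,0.087],[0.103,0,0.087],[0.096,0,0.087]],"gripper":[1,1,1,1,1,1,1,1,1,1,1,1,1,1,1,1,1,1,1,1]}'; python3 -m pendant '{"twist":[[0,0,0],[0,0,0],[0,0,0],[0,0,0],[0,0,0],[0,0,0],[0,0,0],[0,0,0]],"travel":[[0,0,0],[0,0,0],[0,0,-0.03],[0,0,-0.07],[-0.03,0,-0.085],[-0.06,0,-0.085],[-0.096,0,-0.085],[-0.096,0,-0.085]],"gripper":[1,1,1,1,1,1,1,1]}'; python3 - <<'E'
from rig import *; from h import *
w=grab_frame('wrist');s=sense();print(s['position'])
p=grab_frame('top');np.savez('pics/t8.npz',**{k:np.array(p[k]) for k in p})
a=cv2.resize(w['frame'][:240,200:520,::-1],None,fx=1.5,fy=1.5);b=cv2.resize(p['frame'][170:270,200:320,::-1],None,fx=2.4,fy=2.4)
o=np.zeros((600,480,3),np.uint8);o[:360]=a;o[360:,:288]=b;cv2.imwrite('pics/w8.png',o)
# push start for carton
for X in [(395,233,240),(395,233,65),(430,236,65),(453,238.5,65)]:print(X,go(s,X,.095,0))
E
```

```text
clock: 16.75
position: [550.0, -175.6, 151.5]
ee_rot: [-3.118, -0.059, -0.343]
wrist_force: [-0.7, -0.4, 0.2]
finger_gap: 0.4
gripper_force: 0.0
clock: 17.55
position: [434.4, -179.5, 212.7]
ee_rot: [-3.117, -0.057, -0.339]
wrist_force: [0.7, -0.2, -1.0]
finger_gap: 0.9
gripper_force: 0.0
[ 437.29416178 -179.87982589  213.93749405]
(395, 233, 240) ([-0.0204, -0.4142, -0.0312], [0.4, -12.6, -3.3])
(395, 233, 65) ([-0.0586, -0.4142, 0.1395], [0.4, -12.6, -3.3])
(430, 236, 65) ([-0.0243, -0.4159, 0.1472], [0.4, -12.6, -3.3])
(453, 238.5, 65) ([-0.0018, -0.4175, 0.1522], [0.4, -12.6, -3.3])
```

View pics/w8.png

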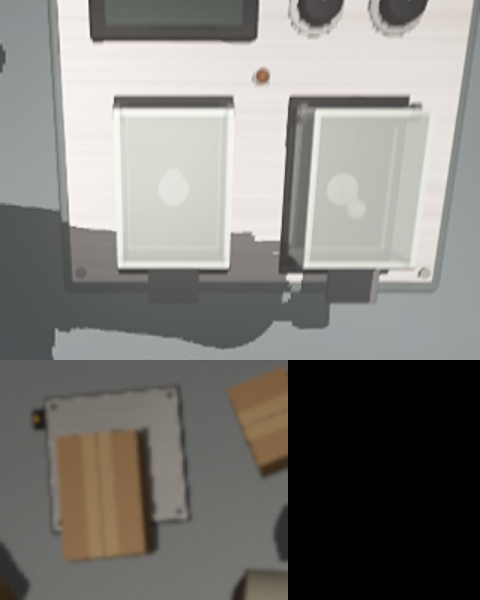

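The cover is shut with the toggle on (nut and ball overlap at (173,188)). The carton juts about 45 mm, so I'll nudge it about 22 mm onto the plate for margin.

```bash
python3 -m pendant '{"twist":[[0,-3,0],[0,-6,-1],[0,-9,-2],[0.4,-12.6,-3.3],[0.4,-12.6,-3.3],[0.4,-12.6,-3.3],[0.4,-12.6,-3.3],[0.4,-12.6,-3.3],[0.4,-12.6,-3.3],[0.4,-12.6,-3.3],[0.4,-12.6,-3.3],[0.4,-12.6,-3.3],[0.4,-12.6,-3.3],[0.4,-12.6,-3.3],[0.4,-12.6,-3.3],[0.4,-12.6,-3.3],[0.4,-12.6,-3.3],[0.4,-12.6,-3.3],[0.4,-12.6,-3.3]],"travel":[[0,-0.035,-0.005],[0,-0.075,-0.01],[-0.005,-0.115,-0.015],[-0.007,-0.155,-0.02],[-0.01,-0.195,-0.025],[-0.012,-0.235,-0.03],[-0.014,-0.275,-0.031],[-0.016,-0.315,-0.031],[-0.018,-0.355,-0.031],[-0.02,-0.39,-0.031],[-0.02,-0.414,-0.031],[-0.02,-0.414,-0.031],[-0.028,-0.414,0.004],[-0.036,-0.414,0.039],[-0.044,-0.414,0.074],[-0.052,-0.414,0.109],[-0.0586,-0.414,0.1395],[-0.0586,-0.414,0.1395],[-0.0586,-0.414,0.1395]],"gripper":[1,1,1,1,1,1,1,1,1,1,1,1,1,1,1,1,1,1,1]}'
```

```text
clock: 19.55
position: [397.2, 233.2, 65.3]
ee_rot: [-3.138, -0.151, -0.0]
wrist_force: [0.1, 0.7, 1.5]
finger_gap: 0.3
gripper_force: 0.0
```

Push to x ≈ 455 in slow steps, then back off and up.

```bash
python3 -m pendant '{"twist":[[0,0,0],[0,0,0],[0,0,0],[0,0,0],[0,0,0],[0,0,0],[0,0,0],[0,0,0],[0,0,0],[0,0,0],[0,0,0],[0,0,0],[0,0,0],[0,0,0],[0,0,0],[0,0,0],[0,0,0],[0,0,0]],"travel":[[0.012,0,0],[0.024,0,0],[0.029,0,0],[0.033,0,0],[0.037,0,0],[0.041,0,0],[0.045,0,0],[0.049,0,0],[0.053,0,0],[0.057,0,0],[0.058,0,0],[0.058,0,0],[0.04,0,0],[0.01,0,0],[0,0,-0.03],[0,0,-0.08],[0,0,-0.13],[0,0,-0.13]],"gripper":[1,1,1,1,1,1,1,1,1,1,1,1,1,1,1,1,1,1]}'; python3 - <<'E'
from rig import *; from h import *
p=grab_frame('top');np.savez('pics/t9.npz',**{k:np.array(p[k]) for k in p})
cv2.imwrite('pics/t9.png',cv2.resize(p['frame'][160:280,190:350,::-1],None,fx=5,fy=5,interpolation=cv2.INTER_CUBIC))
E
```

```text
clock: 21.35
position: [400.5, 236.6, 202.6]
ee_rot: [-3.125, -0.153, -0.023]
wrist_force: [-0.1, 0.4, 0.0]
finger_gap: 0.2
gripper_force: 0.0
```

View pics/t9.png

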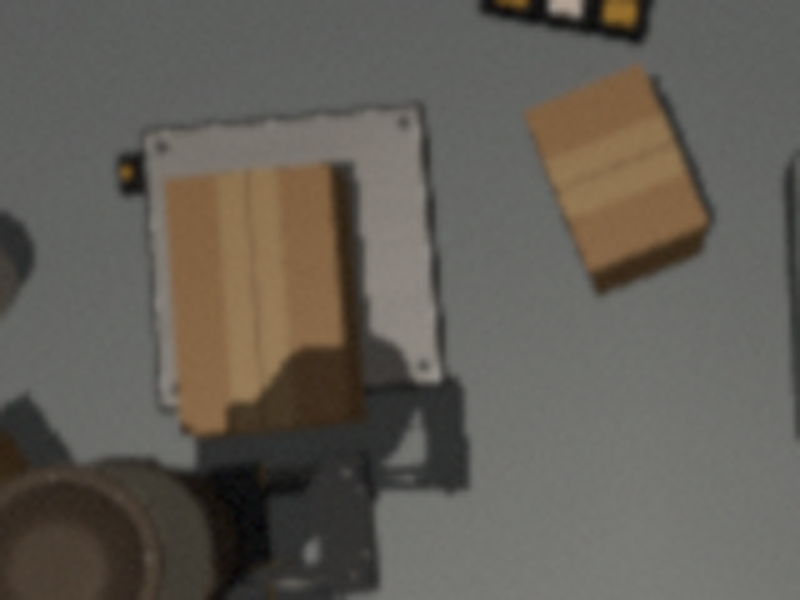

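The carton moved about 33 crop pixels (≈ 20 mm) and is now flat with its centre near plate x ≈ -38, and the arm is clear of everything. Handing in.

```bash
python3 -c "from rig import *; print(sign_off())"
```

```text
the job is handed in; nothing more can be done
None
```

The job is handed in: in the camera images the carton lies flat on the plate, the left toggle is on with its cover shut, and the right-hand switch and bystanders were left alone; sign-off returned no verdict.

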